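# Find the rocking tin lid, press it home and hold it down

## Task

One of the four tins in the tray has a lid that is not home: it rocks when you press near its edge. Feel for it by pressing the lids with a fingertip (only press, do not pick anything up), then press that lid fully home, level all round, and finish while still holding it down firmly with the finger so that I can put the clips on; leave the mallet, tape and carton where they lie.

Things in the scene. Friction and masses are not known exactly. Their poses are not given: they have to be found in the camera images.
- lid_a: steel lever lid, 80 mm across, of the near-left tin (seen from the robot, tray yaw 0). Origin: centre of the rim's flat top, z up. All four lids are alike, about 50 g: flat rim 10 mm wide (radius 30 to 40 mm), 3 mm thick; inside it a dish 60 mm across, 4 mm deep; below, a plug of radius 30 mm in the tin's mouth (1.8 mm side play).
- lid_b: steel lever lid, 80 mm across, of the near-right tin (seen from the robot, tray yaw 0). Origin: centre of the rim's flat top, z up. All rims start level, 122 mm above the bench, home or not (tin heights differ a little): height does not tell. A lid that is home is firm everywhere (gives under 1 mm). Any one of the four may be the loose one.
- lid_c: steel lever lid, 80 mm across, of the far-left tin (seen from the robot, tray yaw 0). Origin: centre of the rim's flat top, z up. The loose lid rides 4 mm up on two tight spots opposite one another under its rim (direction unknown). Its rim, pressed away from the line through them, dips up to 4 mm under 1 N and falls back when let go.
- lid_d: steel lever lid, 80 mm across, of the far-right tin (seen from the robot, tray yaw 0). Origin: centre of the rim's flat top, z up. Pressed right over a tight spot the loose lid feels firm up to 5 N; then that spot gives and stays down. About 11 N in the middle, or 6 N over each spot in turn, sends it home: 4 mm lower, level and firm.
- tray: fixed cardboard tray, 214 x 214 mm, walls 34 mm high; origin at the centre of its underside on the bench, x and y along its sides. It holds four full, steady steel tins 99 mm across, about 117 mm tall, two by two, axes 51 mm from the tray's centre along its x and y. Their rolled bead (radius 46.5 to 49.5 mm) is 1 mm lower than the rim of a lid that is home.
- mallet: rubber mallet lying on the bench right of the tray, 263 mm long, its head (90 x 56 mm) at the far end; origin on the bench under it; a bystander
- tape: roll of clear tape lying flat beyond the tray, 100 mm across, 48 mm high; origin at the centre of its underside; a bystander
- carton: small closed carton left of the tray, 90 x 150 x 70 mm high; origin at the centre of its underside; a bystander
Mind the look-alikes: they are no part of the job. Leave any blue or yellow look-alike of the lid_c alone.

How it is judged:
At the end, for the whole second after the job is handed in: the lid that was loose has gone down at least 3 mm of its 4 mm and a finger still pushes on it with more than 1.5 N; all four lids lie level within 0.03 rad and no higher than they started (1.5 mm); mallet, tape and carton are within 20 mm of where they lay (((height (world z) of lid_a below 0.119 m and contact force between the fingers and lid_a above 1.5 N) or (height (world z) of lid_b below 0.119 m and contact force between the fingers and lid_b above 1.5 N) or (height (world z) of lid_c below 0.119 m and contact force between the fingers and lid_c above 1.5 N) or (height (world z) of lid_d below 0.119 m and contact force between the fingers and lid_d above 1.5 N)) and angle between each of lid_a, lid_b, lid_c, lid_d's own z axis and vertical below 0.03 rad and height (world z) of each of lid_a, lid_b, lid_c, lid_d below 0.1235 m and distance of each of mallet, tape, carton from where it was at the start of the episode below 0.02 m); the arm keeps its last pose, push and grip.
It fails at once if a lid is lifted or prised out of its tin (height (world z) of any of lid_a, lid_b, lid_c, lid_d above 0.132 m or angle between any of lid_a, lid_b, lid_c, lid_d's own z axis and vertical above 0.35 rad).
It fails at once if the mallet, tape or carton is lifted (height (world z) of any of mallet, tape, carton above 0.02 m).
It fails at once if the mallet, tape or carton is pushed away (distance of any of mallet, tape, carton from where it was at the start of the episode above 0.03 m).
It also fails if it takes over 56 s, if anything falls off the work surface, if the arm or the gripper's body presses on something with over 40 N, if the wrist force passes 120 N, or if a joint passes its speed limit or range.

## Robot

A 7-joint arm with a two-finger parallel gripper is mounted at the origin on the work surface. World frame = base frame: x ahead of the robot, y to its left, z up, the work surface at z = 0. Lengths are in m, angles in rad, forces in N, time in s.
With the tool pointing down it reaches from about 0.4 to 0.85 m from the base axis. Payload 4.5 kg.
Tool frame: the origin (TCP) lies midway between the tips of the shut fingers; the grasp point (between the pads) lies 19 mm behind it (tcp_to_grasp is the distance from the TCP to the grasp point, in m); x points along the fingers, y is the direction in which the jaws open and shut, and the axes are right-handed (so a half turn about x gives the same grasp; the last joint's range is limited). The gripper opens to 88 mm and grips with 3 to 60 N. Pads are 18 mm wide; open, the fingers measure 123 mm over their backs; the gripper's body (75 mm by 187 mm) begins 45 mm behind the grasp point.
Start: joints at [1.351, 0.689, -0.195, 1.565, 0.157, 0.902, -0.215], TCP at [0.157, -0.605, 0.239] pointing down, gripper open.
Joint ranges: [-3.01, 3.01], [-0.46, 2.08], [-1.47, 1.51], [0.13, 2.56], [-1, 4.14], [0.04, 2.09], [-2.66, 2.66]. Speed limits (rad/s): [2.57, 2.57, 3.14, 3.14, 3.14, 3.14, 3.14].

## Interface

Orientations are given as a unit quaternion [x, y, z, w].
In Python, from plant import * gives the robot as it stands.
- The arm moves only by the tool apply_moves, never from a script. Its argument "deltas" is a list that holds one entry, the list of rows, each a list of 7 numbers: the turn, a rotation vector about the tool's x, y, z in rad, then the shift along the tool's x, y, z in cm, then the finger opening in cm, from 0 to 8.81. In form: [[[rx, ry, rz, dx, dy, dz, gripper], ...]]. A call has 1 to 12 rows; each row is the pose to reach, as a shift and turn from the pose measured when the call began, along the tool's axes at that moment; what a row does not reach only later rows make up. A row lasts 1/8 s, in which the tool goes at most 62.5 mm and 10.7 degrees, less where a joint would pass 70% of its speed; a pose out of reach is approached as far as the arm can. A call with a gripper value outside its range is refused whole. The fingers move at their own pace and stop on an object; "newtons" is the grip in N (left out, the last holds). Time passes only in rows, so rows that repeat a pose let the fingers close. It gives the time, the measured TCP pose, the force and the opening at its end, in the units of the state.
- get_state(): the state, without advancing time (a new reading comes with each control period).
- read_camera(name): name is "scene" or "top"; returns (picture, depth): 420x560x3 uint8, red, green, blue; 420x560 float32, m along the optical axis (not along the pixel's ray), 0 where there is no reading.
- get_calibration(name): a dict with "fovy" (degrees; the focal length in pixels is half the picture's height over the tangent of half this angle, whatever the lens; pixels are square), "cx", "cy" (the principal point, pixels), "D" ([k1, k2, p1, p2, k3] as OpenCV has them; the pictures are not rectified), "eye" and "rotation" of the camera in the world. Camera axes: x right, y up, looking along -z (the intrinsics and any distortion apply to the point x, -y, -z); pixel columns grow to the right and rows downward; lengths in m; the calibration is good to about 2 mm. A picture is of the moment at which its call begins. get_calibration takes no time and is no camera call.
- sign_off(): hands the job in, once; it reports no verdict.
Trained networks look in the newest picture that a camera, given by its name, has taken for a name from the list of things; names that differ only in an ending like _2 or _b are one class to them, and where a whole thing is asked for, a point or a joint stands for the part that bears it (a point fixed in the world has none). Each returns a list of dicts, best first, with "p" (0 to 1); they miss things now and then, are a little off and sometimes report something else, mostly with a low value. They report only what shows in the picture. A call takes as long as a camera call. They do not tell look-alikes from the thing itself.
- find_in(target, camera): "centre" ([x, y, z] in m, in the coordinates of the camera as it stood for that picture, good to about 4 mm: the middle of the surface that is visible of it).
- place_of(target, camera): "centre" ([x, y, z] in m, in the coordinates of the camera as it stood for that picture, good to about 4 mm: a listed point, or the origin of a listed thing).
The state is a dict: "time_s": time; "joints": joint angles; "dq": joint speeds; "joint_torque": joint torques, N m; "tcp_pos": TCP position; "tcp_rot": TCP orientation; "force": force on the tool from outside, world axes, zero at the start; "torque": the same for the moment, N m; "grip_width": opening from 0.0 (shut) to 1.0 (fully open).
Only numpy, scipy, OpenCV 4.12 (cv2) and the standard library are available. Lean on these libraries where they do the work, as an engineer would, in place of code of your own. Each camera call takes 0.05 s, during which the arm holds its last target. There are 200 camera calls.

## Working session

There is one attempt and no reset: what is moved stays moved. The work goes in short steps, Python scripts to look and compute and a tool call to move; the robot and the scene stay as the last step left them, time stands still between calls to the robot, and variables do not carry over. Pictures are saved under pics/ and viewed, about 8 in all and at most 12, crops included, and the job is handed in when it is done.

Besides the shell and the picture viewer there is one more tool, called after "Request:" as name(argument=value, ...) on one line, values as JSON. apply_moves: Moves the arm, as the interface text tells. Its arguments: {"type":"object","properties":{"deltas":{"type":"array"},"newtons":{"type":"number"}},"required":["deltas"]}

```bash
mkdir -p pics
cat > h.py <<'E'
from plant import *
import numpy as np, cv2
from scipy.spatial.transform import Rotation as R
def K(c):
    f=210/np.tan(np.radians(c["fovy"])/2)
    return np.array([[f,0,c["cx"]],[0,f,c["cy"]],[0,0,1]])
def w(p,c):  # camera -> world
    return np.array(c["eye"])+np.array(c["rotation"])@np.array(p)
def px(u,v,d,c):
    q=cv2.undistortPoints(np.array([[[u,v]]],float),K(c),np.array(c["D"],float))[0,0]
    return w([q[0]*d,-q[1]*d,-d],c)
def plane(u,v,z,c):
    e=np.array(c["eye"]); r=px(u,v,1.,c)-e
    return e+r*(z-e[2])/r[2]
def proj(P,c):
    q=(np.array(P)-c["eye"])@np.array(c["rotation"])
    return cv2.projectPoints(np.array([[q[0],-q[1],-q[2]]]),np.zeros(3),np.zeros(3),K(c),np.array(c["D"],float))[0].ravel()
E
python3 - <<'E'
from h import *
s=get_state(); print({k:np.round(s[k],3) for k in s})
for n in ["top","scene"]:
    im,d=read_camera(n); cv2.imwrite(f"pics/{n}0.png",im[...,::-1]); np.save(n+".npy",d)
    c=get_calibration(n); print(n,c)
    for t in ["lid_a","tray"]:
        for r in place_of(t,n)[:6]: 
            P=w(r["centre"],c); print(n,t,round(r["p"],2),P.round(3),proj(P,c).round())
E
```

```text
{'time_s': np.float64(0.0), 'joints': array([ 1.351,  0.69 , -0.195,  1.566,  0.157,  0.903, -0.215]), 'dq': array([-0.001, -0.   ,  0.001, -0.001,  0.001,  0.001,  0.003]), 'joint_torque': array([-0.0000e+00, -5.2756e+01, -1.2670e+00, -1.5343e+01, -5.3000e-02,
        7.0000e-03,  0.0000e+00]), 'tcp_pos': array([ 0.157, -0.604,  0.238]), 'tcp_rot': array([-0.701, -0.09 ,  0.702, -0.089]), 'force': array([-0.28 , -0.314,  0.122]), 'torque': array([-0.018,  0.016, -0.014]), 'grip_width': np.float64(1.004)}
top {'fovy': 46.765284885642906, 'cx': 276.7912034881063, 'cy': 210.49429345585972, 'D': array([-0.17131756,  0.        ,  0.        ,  0.        ,  0.        ]), 'eye': array([0.42658437, 0.06769127, 1.15796377]), 'rotation': array([ 0.05686571, -0.05961963, -0.69867453,  0.71067974])}Traceback (most recent call last):
  File "<stdin>", line 8, in <module>
  File "h.py", line 8, in w
    return np.array(c["eye"])+np.array(c["rotation"])@np.array(p)
                              ~~~~~~~~~~~~~~~~~~~~~~~^~~~~~~~~~~~
ValueError: matmul: Input operand 1 has a mismatch in its core dimension 0, with gufunc signature (n?,k),(k,m?)->(n?,m?) (size 3 is different from 4)
```

Rotation is a quaternion; fix.

```bash
sed -i 's/np.array(c\["rotation"\])/R.from_quat(c["rotation"]).as_matrix()/' h.py
python3 - <<'E'
from h import *
for n in ["top","scene"]:
    im,d=read_camera(n); cv2.imwrite(f"pics/{n}0.png",im[...,::-1]); np.save(n+".npy",d)
    c=get_calibration(n); print(n,np.round(c["eye"],3))
    for t in ["lid_a","tray"]:
        for r in place_of(t,n)[:6]: 
            P=w(r["centre"],c); print(n,t,round(r["p"],2),P.round(3),proj(P,c).round())
E
```

```text
top [0.427 0.068 1.158]
top lid_a 0.93 [ 0.495 -0.021  0.118] [316. 259.]
top lid_a 0.75 [0.722 0.252 0.012] [201. 167.]
top lid_a 0.68 [0.763 0.124 0.012] [254. 152.]
top lid_a 0.67 [ 0.591 -0.047  0.124] [328. 215.]
top lid_a 0.64 [0.613 0.048 0.12 ] [285. 204.]
top tray 0.86 [0.555 0.019 0.002] [295. 237.]
scene [1.425 0.032 0.74 ]
scene lid_a 0.97 [0.771 0.131 0.01 ] [317. 292.]
scene lid_a 0.85 [0.717 0.249 0.01 ] [370. 271.]
scene lid_a 0.83 [0.52  0.078 0.119] [284. 177.]
scene lid_a 0.76 [ 0.494 -0.021  0.122] [241. 171.]
scene lid_a 0.6 [ 0.597 -0.047  0.123] [228. 197.]
scene lid_a 0.55 [0.621 0.052 0.12 ] [274. 204.]
```

View pics/top0.png

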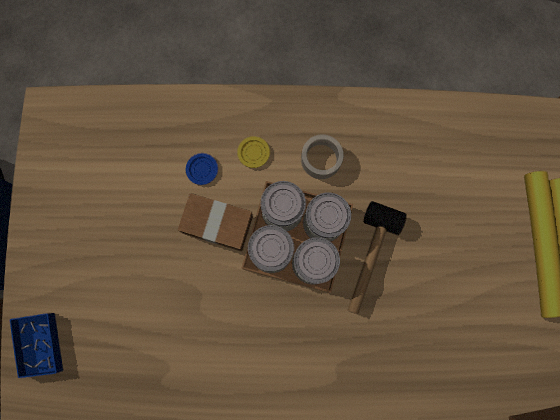

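View pics/scene0.png

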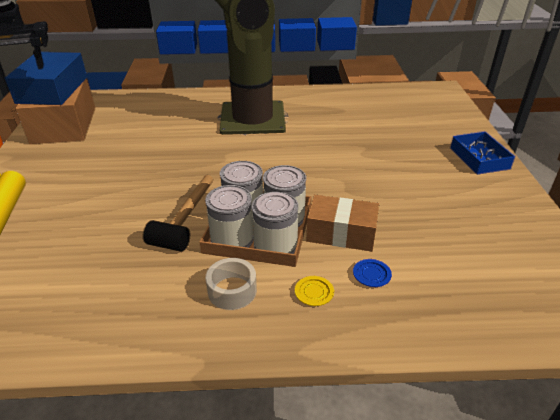

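The top view shows the four lids at (271,247) a, (317,260) b, (283,204) c and (328,216) d. The yellow (254,152) and blue (201,168) look-alikes lie on the bench. The scene view agrees. Next I fit the tray pose and get the tool axes.

```bash
cat > fit.py <<'E'
from h import *
from scipy.optimize import least_squares
c=get_calibration("top"); im=cv2.imread("pics/top0.png",0)
q=cv2.resize(im,None,fx=4,fy=4,interpolation=cv2.INTER_CUBIC)
seed=dict(a=(271,247),b=(317,260),c=(283,204),d=(328,216)); sg=dict(a=(-1,1),b=(-1,-1),c=(1,1),d=(1,-1))
M={}
for k,(u,v) in seed.items():
    cr=q[4*v-130:4*v+130,4*u-130:4*u+130]
    h=cv2.HoughCircles(cr,cv2.HOUGH_GRADIENT,1,300,param1=120,param2=20,minRadius=66,maxRadius=104)
    x,y,r=h[0][0]; M[k]=plane(u-32.5+x/4,v-32.5+y/4,.120,c); print(k,r/4,M[k].round(4))
f=lambda p:np.concatenate([M[k][:2]-p[:2]-R.from_euler('z',p[2]).as_matrix()[:2,:2]@(np.array(sg[k])*.051) for k in M])
s=least_squares(f,[.556,.016,-.25]); print("tray",s.x.round(4),"res",s.fun.round(4))
for k in sg: print(k,(s.x[:2]+R.from_euler('z',s.x[2]).as_matrix()[:2,:2]@(np.array(sg[k])*.051)).round(4))
d=np.load("top.npy")
for k,(u,v) in seed.items(): print(k,"depth z",px(u,v,np.median(d[v-3:v+4,u-3:u+4]),c).round(3))
st=get_state(); print(st["time_s"],"tcp",st["tcp_pos"].round(4)); print("tool axes cols\n",R.from_quat(st["tcp_rot"]).as_matrix().round(3))
E
python3 fit.py
```

```text
a 23.075 [0.5169 0.078  0.12  ]
b 23.9 [ 0.4917 -0.0235  0.12  ]
c 17.25 [0.6164 0.0494 0.12  ]
d 17.75 [ 0.5912 -0.048   0.12  ]
tray [ 0.5541  0.014  -0.2547] res [-0.0006  0.0018 -0.0001 -0.0009  0.0002 -0.0011  0.0006  0.0002]
a [0.5176 0.0762]
b [ 0.4919 -0.0225]
c [0.6163 0.0505]
d [ 0.5906 -0.0482]
a depth z [0.52  0.076 0.118]
b depth z [ 0.494 -0.023  0.119]
c depth z [0.614 0.052 0.118]
d depth z [ 0.59  -0.046  0.118]
0.4 tcp [ 0.1569 -0.6049  0.2386]
tool axes cols
 [[-0.     0.251 -0.968]
 [ 0.    -0.968 -0.251]
 [-1.    -0.    -0.   ]]
```

Request:
apply_moves(deltas=[[[0, 0, 0, 3, -16, -14.5, 0], [0, 0, 0, 3, -16, -14.5, 0], [0, 0, 0, 3, -16, -14.5, 0], [0, 0, 0, 5, -32, -29, 0], [0, 0, 0, 5, -32, -29, 0], [0, 0, 0, 5, -32, -29, 0], [0, 0, 0, 5, -32, -29, 0], [0, 0, 0, 7.3, -48, -43.5, 0], [0, 0, 0, 7.3, -48, -43.5, 0], [0, 0, 0, 7.3, -48, -43.5, 0], [0, 0, 0, 7.3, -48, -43.5, 0], [0, 0, 0, 7.3, -48, -43.5, 0]]], newtons=20)

```text
time_s: 1.9
tcp_pos: [0.4587, -0.0284, 0.1656]
tcp_rot: [0.702, 0.092, -0.701, 0.091]
force: [-0.6, -0.9, 0.1]
grip_width: 0.005
```

Request:
apply_moves(deltas=[[[0, 0, 0, 2.5, 0.26, 0.14, 0], [0, 0, 0, 4.0, 0.26, 0.14, 0], [0, 0, 0, 4.0, 0.26, 0.14, 0], [0, 0, 0, 4.0, 0.26, 0.14, 0]]])

```text
time_s: 2.4
tcp_pos: [0.458, -0.0324, 0.1261]
tcp_rot: [0.702, 0.091, -0.701, 0.091]
force: [1.0, 0.4, 0.5]
grip_width: 0.005
```

```bash
cat > st.py <<'E'
from h import *
im,_=read_camera("scene"); im,_=read_camera("scene"); cv2.imwrite("pics/s1.png",cv2.resize(im[120:260,180:340,::-1],None,fx=4,fy=4,interpolation=cv2.INTER_CUBIC))
s=get_state(); print(s["time_s"],s["tcp_pos"].round(4),s["force"].round(2))
E
python3 st.py
```

```text
2.5 [ 0.4584 -0.0318  0.1263] [-0.67  0.24  0.56]
```

View pics/s1.png

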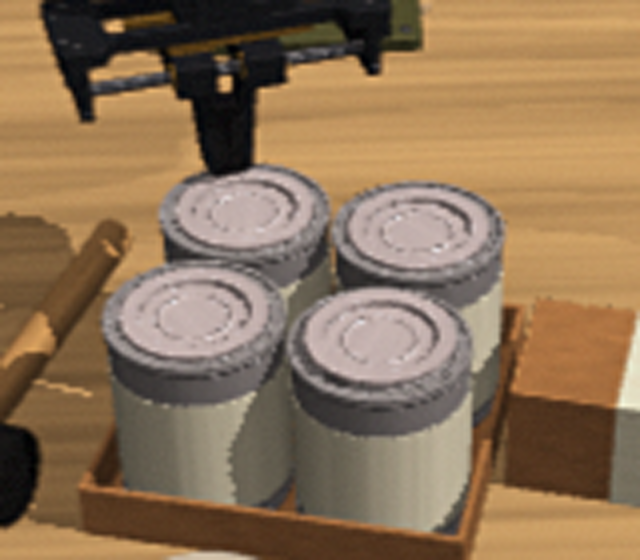

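The finger (crop ~(228,165)) stands over the near-robot rim of lid_b; the tip is about 20 mm wide. I start pressing in small steps.

Request:
apply_moves(deltas=[[[0, 0, 0, 0.4, 0, 0, 0], [0, 0, 0, 0.5, 0, 0, 0], [0, 0, 0, 0.5, 0, 0, 0]]])

```text
time_s: 2.88
tcp_pos: [0.4588, -0.0321, 0.1224]
tcp_rot: [0.703, 0.091, -0.7, 0.091]
force: [-1.8, -0.7, 12.1]
grip_width: 0.008
```

Request:
apply_moves(deltas=[[[0, 0, 0, 0.1, 0, 0, 0], [0, 0, 0, 0.1, 0, 0, 0], [0, 0, 0, 0.1, 0, 0, 0]]])

```text
time_s: 3.25
tcp_pos: [0.4588, -0.0321, 0.1224]
tcp_rot: [0.703, 0.091, -0.699, 0.091]
force: [-2.9, -0.3, 12.7]
grip_width: 0.007
```

Lid_b held 12 N at the edge with no give, so it is home. Stiffness is about 12 N/mm, so I'll use finer steps. Next is lid_d.

Request:
apply_moves(deltas=[[[0, 0, 0, -1.3, 0, 0, 0], [0, 0, 0, -1.3, 2.5, -4.5, 0], [0, 0, 0, -1.3, 4.9, -8.85, 0], [0, 0, 0, -1.3, 4.9, -8.85, 0], [0, 0, 0, -0.3, 4.9, -8.85, 0], [0, 0, 0, -0.2, 4.9, -8.85, 0], [0, 0, 0, -0.2, 4.9, -8.85, 0]]])

```text
time_s: 4.12
tcp_pos: [0.5557, -0.0565, 0.1246]
tcp_rot: [0.702, 0.091, -0.7, 0.091]
force: [0.4, 1.2, -0.3]
grip_width: 0.005
```

```bash
python3 -c "
from h import *
s=get_state(); print(s['time_s'],s['tcp_pos'].round(4),s['force'].round(2))"
```

```text
4.125 [ 0.5557 -0.0565  0.1246] [ 0.45  1.17 -0.26]
```

Target 0.1218.

Request:
apply_moves(deltas=[[[0, 0, 0, 0.2, 0, 0, 0], [0, 0, 0, 0.26, 0, 0, 0], [0, 0, 0, 0.26, 0, 0, 0], [0, 0, 0, 0.26, 0, 0, 0]]])

```text
time_s: 4.62
tcp_pos: [0.5553, -0.0563, 0.1225]
tcp_rot: [0.702, 0.091, -0.7, 0.091]
force: [-2.7, 0.7, 5.5]
grip_width: 0.002
```

Request:
apply_moves(deltas=[[[0, 0, 0, -0.8, 0, 0, 0], [0, 0, 0, -0.8, 3.3, -3.6, 0], [0, 0, 0, -0.8, 3.3, -3.6, 0], [0, 0, 0, -0.2, 3.3, -3.6, 0], [0, 0, 0, -0.1, 3.3, -3.6, 0], [0, 0, 0, 0.0, 3.3, -3.6, 0], [0, 0, 0, 0.07, 3.3, -3.6, 0], [0, 0, 0, 0.07, 3.3, -3.6, 0], [0, 0, 0, 0.07, 3.3, -3.6, 0]]])

```text
time_s: 5.75
tcp_pos: [0.5977, -0.0784, 0.1225]
tcp_rot: [0.702, 0.092, -0.701, 0.091]
force: [-3.4, 1.0, 5.9]
grip_width: 0.005
```

Lid_d is firm in both directions. Next is lid_c.

Request:
apply_moves(deltas=[[[0, 0, 0, -1.0, 0, 0, 0], [0, 0, 0, -1.0, -4, -0.5, 0], [0, 0, 0, -1.0, -8, -1.0, 0], [0, 0, 0, -1.0, -12, -1.5, 0], [0, 0, 0, -0.8, -12, -1.5, 0], [0, 0, 0, -0.2, -12, -1.5, 0], [0, 0, 0, -0.1, -12, -1.5, 0], [0, 0, 0, 0.0, -12, -1.5, 0], [0, 0, 0, 0.07, -12, -1.5, 0], [0, 0, 0, 0.07, -12, -1.5, 0], [0, 0, 0, 0.07, -12, -1.5, 0]]])

```text
time_s: 7.12
tcp_pos: [0.5815, 0.0414, 0.122]
tcp_rot: [0.702, 0.092, -0.7, 0.091]
force: [-0.3, 0.8, -0.4]
grip_width: 0.006
```

Request:
apply_moves(deltas=[[[0, 0, 0, 0.1, 0, 0, 0], [0, 0, 0, 0.2, 0, 0, 0], [0, 0, 0, 0.2, 0, 0, 0]]])

```text
time_s: 7.5
tcp_pos: [0.5816, 0.0414, 0.1204]
tcp_rot: [0.702, 0.092, -0.7, 0.091]
force: [-1.8, -0.2, 3.3]
grip_width: 0.007
```

Lid_c gave about 2 mm. I confirm in the other direction.

Request:
apply_moves(deltas=[[[0, 0, 0, -1.0, 0, 0, 0], [0, 0, 0, -1.0, 3.2, -3.6, 0], [0, 0, 0, -1.0, 3.2, -3.6, 0], [0, 0, 0, -0.4, 3.2, -3.6, 0], [0, 0, 0, -0.3, 3.2, -3.6, 0], [0, 0, 0, -0.2, 3.2, -3.6, 0], [0, 0, 0, -0.14, 3.2, -3.6, 0], [0, 0, 0, -0.14, 3.2, -3.6, 0], [0, 0, 0, -0.14, 3.2, -3.6, 0]]])

```text
time_s: 8.62
tcp_pos: [0.6246, 0.0198, 0.1219]
tcp_rot: [0.702, 0.092, -0.7, 0.091]
force: [-0.1, 0.2, -0.0]
grip_width: 0.004
```

Request:
apply_moves(deltas=[[[0, 0, 0, 0.1, 0, 0, 0], [0, 0, 0, 0.15, 0, 0, 0], [0, 0, 0, 0.15, 0, 0, 0]]])

```text
time_s: 9.0
tcp_pos: [0.6248, 0.0197, 0.1209]
tcp_rot: [0.702, 0.092, -0.7, 0.091]
force: [-0.6, -0.0, 4.0]
grip_width: 0.007
```

Lid_c gives there too, while b and d were rigid at about 0.1225. I press the middle of c step by step.

Request:
apply_moves(deltas=[[[0, 0, 0, -0.8, 0, 0, 0], [0, 0, 0, -0.8, -3.2, 0, 0], [0, 0, 0, -0.8, -3.2, 0, 0], [0, 0, 0, 0.0, -3.2, 0, 0], [0, 0, 0, 0.2, -3.2, 0, 0], [0, 0, 0, 0.28, -3.2, 0, 0], [0, 0, 0, 0.28, -3.2, 0, 0], [0, 0, 0, 0.28, -3.2, 0, 0]]])

```text
time_s: 10.0
tcp_pos: [0.6163, 0.0492, 0.1183]
tcp_rot: [0.702, 0.091, -0.701, 0.091]
force: [-2.5, -2.2, 4.6]
grip_width: 0.005
```

Request:
apply_moves(deltas=[[[0, 0, 0, 0.05, 0, 0, 0], [0, 0, 0, 0.1, 0, 0, 0], [0, 0, 0, 0.15, 0, 0, 0], [0, 0, 0, 0.15, 0, 0, 0]]])

```text
time_s: 10.5
tcp_pos: [0.6163, 0.0492, 0.1174]
tcp_rot: [0.702, 0.091, -0.701, 0.091]
force: [-3.0, -0.7, 7.8]
grip_width: 0.005
```

Request:
apply_moves(deltas=[[[0, 0, 0, 0.1, 0, 0, 0], [0, 0, 0, 0.15, 0, 0, 0], [0, 0, 0, 0.2, 0, 0, 0], [0, 0, 0, 0.25, 0, 0, 0], [0, 0, 0, 0.3, 0, 0, 0], [0, 0, 0, 0.3, 0, 0, 0]]])

```text
time_s: 11.25
tcp_pos: [0.6163, 0.0492, 0.1151]
tcp_rot: [0.702, 0.091, -0.7, 0.091]
force: [-2.9, 0.1, 8.4]
grip_width: 0.005
```

Request:
apply_moves(deltas=[[[0, 0, 0, 0.15, 0, 0, 0], [0, 0, 0, 0.2, 0, 0, 0], [0, 0, 0, 0.2, 0, 0, 0], [0, 0, 0, 0.25, 0, 0, 0], [0, 0, 0, 0.25, 0, 0, 0], [0, 0, 0, 0.25, 0, 0, 0]]])

```text
time_s: 12.0
tcp_pos: [0.6163, 0.0492, 0.1145]
tcp_rot: [0.702, 0.091, -0.7, 0.09]
force: [-5.7, -0.2, 16.0]
grip_width: 0.007
```

It went down about 4 mm and stopped firm at 16 N. I push a bit more, then check the rim in both directions for level.

Request:
apply_moves(deltas=[[[0, 0, 0, 0.27, 0, 0, 0], [0, 0, 0, 0.27, 0, 0, 0]]])

```text
time_s: 12.25
tcp_pos: [0.6163, 0.0492, 0.1144]
tcp_rot: [0.703, 0.091, -0.7, 0.09]
force: [-7.3, -0.5, 23.2]
grip_width: 0.003
```

Request:
apply_moves(deltas=[[[0, 0, 0, -1.3, 0, 0, 0], [0, 0, 0, -1.3, -0.1, 3.5, 0], [0, 0, 0, -1.3, -0.1, 3.5, 0], [0, 0, 0, -0.6, -0.1, 3.5, 0], [0, 0, 0, -0.5, -0.1, 3.5, 0], [0, 0, 0, -0.4, -0.1, 3.5, 0], [0, 0, 0, -0.36, -0.1, 3.5, 0], [0, 0, 0, -0.36, -0.1, 3.5, 0]]])

```text
time_s: 13.25
tcp_pos: [0.5829, 0.0416, 0.1185]
tcp_rot: [0.703, 0.091, -0.7, 0.09]
force: [-0.6, 1.0, 5.3]
grip_width: 0.008
```

Request:
apply_moves(deltas=[[[0, 0, 0, -0.8, 0, 0, 0], [0, 0, 0, -0.8, 3.2, -3.5, 0], [0, 0, 0, -0.8, 3.2, -3.5, 0], [0, 0, 0, -0.2, 3.2, -3.5, 0], [0, 0, 0, -0.1, 3.2, -3.5, 0], [0, 0, 0, 0.0, 3.2, -3.5, 0], [0, 0, 0, 0.06, 3.2, -3.5, 0], [0, 0, 0, 0.06, 3.2, -3.5, 0]]])

```text
time_s: 14.25
tcp_pos: [0.6242, 0.0203, 0.1185]
tcp_rot: [0.703, 0.091, -0.7, 0.09]
force: [-2.3, 1.5, 5.2]
grip_width: 0.009
```

Both rim points are firm at 0.1185. I return to the centre and hold.

Request:
apply_moves(deltas=[[[0, 0, 0, -0.8, 0, 0, 0], [0, 0, 0, -0.8, -3.1, 0, 0], [0, 0, 0, -0.8, -3.1, 0, 0], [0, 0, 0, 0.2, -3.1, 0, 0], [0, 0, 0, 0.35, -3.1, 0, 0], [0, 0, 0, 0.45, -3.1, 0, 0], [0, 0, 0, 0.55, -3.1, 0, 0], [0, 0, 0, 0.57, -3.1, 0, 0], [0, 0, 0, 0.57, -3.1, 0, 0], [0, 0, 0, 0.57, -3.1, 0, 0]]])

```text
time_s: 15.5
tcp_pos: [0.616, 0.0487, 0.1145]
tcp_rot: [0.702, 0.091, -0.7, 0.09]
force: [-4.4, -0.2, 15.2]
grip_width: 0.003
```

Run:
```python
from h import *
a,_=read_camera("scene"); cv2.imwrite("pics/end.png",a[100:310,120:400,::-1].repeat(2,0).repeat(2,1))
for i in range(4): read_camera("top"); s=get_state(); print(s['time_s'],s['tcp_pos'].round(4),s['force'].round(2))
for t in ["mallet","tape","carton"]:
    for n,f in (("scene","scene"),("top","top")):
        r=place_of(t,n); print(t,n,[w(x["centre"],get_calibration(n)).round(3) for x in r[:1]])
```

```text
15.6 [0.616  0.0488 0.1145] [-4.66 -0.36 13.94]
15.65 [0.616  0.0488 0.1145] [-5.2  -0.2  15.22]
15.7 [0.616  0.0488 0.1145] [-4.92 -0.78 15.18]
15.75 [0.616  0.0488 0.1145] [-5.09 -0.78 15.64]
mallet scene [array([ 0.536, -0.167,  0.002])]
mallet top [array([ 0.531, -0.164,  0.   ])]
tape scene [array([ 0.749, -0.037, -0.003])]
tape top [array([ 0.747, -0.04 ,  0.002])]
carton scene [array([ 0.587,  0.206, -0.003])]
carton top [array([0.583, 0.207, 0.001])]
```

View pics/end.png

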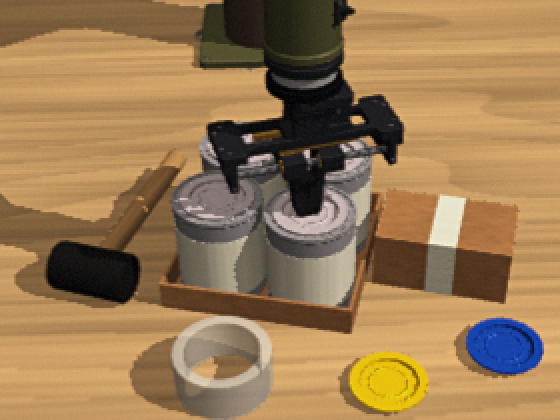

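The picture shows the finger in the middle of lid_c (~(308,210)). The mallet, tape and carton are where they were, and the push is steady at about 15 N. I hand in.

```bash
python3 -c "
from plant import *
print(sign_off())"
```

```text
the job is handed in; nothing more can be done
None
```

The loose lid was lid_c, on the far-left tin. It is now pressed home, and the finger is still holding it down at about 15 N in the middle. I handed the job in at about 16 s.

- **Finding it:** Lid_b held 12 N at one edge point without giving. Lid_d was firm at about 6 N in two directions at right angles. Lid_c gave about 2 mm and 1.5 mm under 3–4 N in those directions. I did not press lid_a, because lid_c was already clear and only one lid is loose.
- **Pressing it home:** Pressing the middle of lid_c took the finger down about 4 mm, from 0.1183 to 0.1145 m. It then stayed firm up to 23 N.
- **Last checks:** Lid_c's rim was firm at 0.1185 m at both checked points, a quarter turn apart, so it is level as far as I felt. The finger sits about 2 mm off the lid's centre. The mallet, tape and carton look unmoved in the last picture; I judged this by eye, having measured their positions only at the end.
- **Harder than planned:** The first press, on lid_b, reached 12 N, more than I intended, but nothing moved. No check failed or disagreed.

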